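# Gauge the drilled stone blocks and reject the blocked one

### The arm

A 6-joint arm with a two-finger parallel gripper is mounted at the origin on a cart in front of the work surface, level with it; the furniture and walls round the work are solid. World frame = base frame: x ahead of the robot, y to its left, z up, the work surface at z = 0. Lengths are in m, angles in degrees, forces in N, time in s.
With the tool pointing down it reaches from about 0.3 to 0.825 m from the base axis. Payload 5.4 kg.
Tool frame: the origin (TCP) lies midway between the tips of the shut fingers; the grasp point (between the pads) lies 19 mm behind it; z points along the fingers, y is the direction in which the jaws open and shut (so a half turn about z gives the same grasp; the last joint's range is limited). The gripper opens to 92 mm and grips with 3 to 60 N. Pads are 20 mm wide; open, the fingers measure 128 mm over their backs; the gripper's body (75 mm by 189 mm) begins 69 mm behind the grasp point.
Start: joints at [63.535, 9.076, 91.501, -0, 79.423, -12.038], TCP at [0.143, 0.557, 0.215] pointing down, gripper open.
Joint ranges: [-166.64, 166.64], [-54.1, 131.32], [10.49, 154.53], [-73.88, 253.88], [9.74, 151.15], [-171.62, 171.62]. Speed limits (degrees/s): [147.25, 147.25, 180, 180, 180, 180].

### API

Orientations are given as [roll, pitch, yaw] about the fixed x, y, z axes, in that order (R = Rz(yaw) Ry(pitch) Rx(roll)).
In Python, from cell import readout, capture, order gives the robot as it stands.
- The arm moves only by the shell command python3 -m pendant 'ROWS' [FORCE]. ROWS is text: rows parted by semicolons, each of 5 numbers parted by spaces: the shift along the tool's x, y, z in cm, then the turn about the tool's z in rad, then the closure, from 0 (fully open) to 1 (shut). A call has 1 to 20 rows; each row is the pose to reach, as a shift and turn from the pose commanded when the call began, along the tool's axes at that moment; what a row does not reach only later rows make up. A row lasts 1/12 s, in which the tool goes at most 41.7 mm and 7.16 degrees, less where a joint would pass 70% of its speed; a pose out of reach is approached as far as the arm can. A call with a gripper value outside its range is refused whole. The fingers move at their own pace and stop on an object; FORCE is the grip in N (left out, the last holds). Time passes only in rows, so rows that repeat a pose let the fingers close. It gives the time, the measured TCP pose, the force and the opening at its end, in the units of the state.
- readout.get_obs(): the state, without advancing time (a new reading comes with each control period).
- capture(name): name is "side" or "top" or "wrist"; returns a dict with "color" (400x640x3 uint8, blue, green, red), "intrinsics" (3x3 intrinsics, pixels), "extrinsics" (4x4, takes a point from camera to world coordinates); the wrist camera has in their place "mount" (4x4, takes a point from camera to tool coordinates, whose origin is the TCP and whose axes are the flange's). Camera axes: x right, y up, looking along -z (the intrinsics and any distortion apply to the point x, -y, -z); pixel columns grow to the right and rows downward; lengths in m; the calibration is good to about 2 mm. A picture is of the moment at which its call begins: read the wrist's pose just before it. There is no depth.
- order.finish_job(): hands the job in, once; it reports no verdict.
The state is a dict: "clock": time; "q": joint angles; "joint_velocities": joint speeds; "tau": joint torques, N m; "eef_pos": TCP position; "eef_rot": TCP orientation; "contact_force": force on the tool from outside, world axes, zero at the start; "moment": the same for the moment, N m; "opening": finger opening in m.
Only numpy, scipy, OpenCV 4.12 (cv2) and the standard library are available. Lean on these libraries where they do the work, as an engineer would, in place of code of your own. Each camera call takes 0.05 s, during which the arm holds its last target.

### The job

Take the pin gauge from its stand and try it upright in the bores of the three drilled blocks in the nest, one after another from the left to the right: push it in gently (never more than 25 N) until it is fully in or you clearly feel it stopped by a ridge inside the bore, and keep that light pressure for a moment before drawing it out. Then put the gauge back in its stand, and set the block with the ridge upright in the red tray. Leave the two good blocks in their pockets and the cup, stone core and marker where they are.

Things in the scene. Friction and masses are not known exactly. Their poses are not given: they have to be found in the camera images.
- block_a: grey drilled stone block, 44 x 44 mm, 40 mm high, about 160 g, with an upright round bore 15.6 mm wide; looks like the other two. Origin: centre of its underside, z up, x and y square to its sides. Two blocks are bored clear through; in one of the three (find it with the gauge) a ridge somewhere 15 to 24 mm below the top narrows the bore, so the pin goes in but stops there, hard, without spring
- block_b: grey drilled stone block, 44 x 44 mm, 40 mm high, about 160 g, with an upright round bore 15.6 mm wide; looks like the other two. Origin: centre of its underside, z up, x and y square to its sides. Two blocks are bored clear through; in one of the three (find it with the gauge) a ridge somewhere 15 to 24 mm below the top narrows the bore, so the pin goes in but stops there, hard, without spring
- block_c: grey drilled stone block, 44 x 44 mm, 40 mm high, about 160 g, with an upright round bore 15.6 mm wide; looks like the other two. Origin: centre of its underside, z up, x and y square to its sides. Two blocks are bored clear through; in one of the three (find it with the gauge) a ridge somewhere 15 to 24 mm below the top narrows the bore, so the pin goes in but stops there, hard, without spring
- block_a_bore (a point): centre of that block's bore, level with its top face
- block_b_bore (a point): centre of that block's bore, level with its top face
- block_c_bore (a point): centre of that block's bore, level with its top face
- gauge: pin gauge standing upright in its stand: steel pin 14 mm thick and 30 mm long with a tapered tip (3 mm long, 9 mm wide at the end), above it a collar 28 mm wide and 6 mm thick that stops it on top of a clear block, then a round dark-ringed green handle 20 mm thick from 38 to 98 mm above the tip; about 120 g. Origin at the tip end, z up along the pin towards the handle
- gauge_tip (a point): centre of the lower end of the gauge's pin (same point as the gauge's origin)
- gauge_grip (a point): point on the axis of the gauge's handle to grip, 72 mm above the tip
- stand: fixed blue stand for the gauge, 60 x 60 mm, 34 mm high, with an upright hole 20 mm wide (chamfered mouth) in its middle; the gauge hangs in it by its collar, tip 4 mm above the bench. Origin: centre of its underside
- stand_mouth (a point): centre of the stand's hole at its top face
- nest: fixed aluminium nest, 64 x 220 mm, that holds the three blocks in a row along its own y axis, 72 mm apart, in pockets 47.4 mm square; base 6 mm thick, rims 14 mm high above the bench, so the blocks stand out 32 mm above the rims. Origin: centre of its underside
- place_left (a point): centre of the floor of the nest's left pocket (+y end, at the robot's left), 6 mm above the bench
- place_middle (a point): centre of the floor of the middle pocket
- place_right (a point): centre of the floor of the right pocket (-y end)
- reject_tray: fixed red reject tray, 110 x 110 mm outside, walls 4 mm thick and 22 mm high, floor 4 mm above the bench. Origin: centre of its underside
- mixing_cup: bystander: white plastic mixing cup, 77 mm wide, 88 mm high; origin centre of its underside
- core_puck: bystander: round greenish grey stone core, 43 mm wide, 34 mm high; origin centre of its underside
- blue_marker: bystander: white marker with a blue cap lying on the bench, about 135 mm long, 15 mm thick; origin centre of its underside
Things that resemble listed ones, but are neither listed nor needed, are in the scene too. Of the things that look like the gauge, take the one that is farthest from the robot's base at the start.

How it is judged:
By the outcome, as a careful person would: the job done as asked, in the order asked, and still so for the second after the job is handed in, with the robot touching nothing.
It also fails if it takes over 72 s, if anything falls off the work surface, if the arm or the gripper's body presses on something with over 40 N, if the wrist force passes 120 N, or if a joint passes its speed limit or range.

## Working session

There is one attempt and no reset: what is moved stays moved. The work goes in short steps, Python scripts to look and compute and a shell command to move; the robot and the scene stay as the last step left them, time stands still between calls to the robot, and variables do not carry over. Pictures are saved under pics/ and viewed, and the job is handed in when it is done.

```bash
ls; mkdir -p pics; python3 - <<'E'
from cell import readout,capture,order
import cv2
print(readout.get_obs())
for n in ("side","top","wrist"):
    c=capture(n); cv2.imwrite(f"pics/{n}0.png",c["color"]); print(n,c["intrinsics"],c.get("extrinsics"),c.get("mount"),[k for k in c])
E
```

```text
pics
{'clock': 0.0, 'q': array([ 6.35342882e+01,  9.11329463e+00,  9.15718647e+01, -1.18391694e-03,
        7.94235078e+01, -1.20372319e+01]), 'joint_velocities': array([-0.0867219 ,  0.1419065 , -0.01255077,  0.07174367,  0.08753305,
       -0.01951309]), 'tau': array([ 9.01390085e-04, -3.85564971e+01, -3.22110486e+01,  7.03233154e-02,
        3.74868640e-02, -1.31885045e-04]), 'eef_pos': array([0.14300662, 0.55628047, 0.21361531]), 'eef_rot': array([-1.79893480e+02, -2.15244197e-02,  1.65571719e+02]), 'contact_force': array([-0.07850651, -0.1582088 , -0.52266963]), 'moment': array([-0.00672403,  0.00127806,  0.0069097 ]), 'opening': 0.09184083476898994}
side [[461.42072901   0.         318.38471884]
 [  0.         461.42072901 194.26665681]
 [  0.           0.           1.        ]] [[ 0.93545688  0.22497566 -0.27259195  0.27803587]
 [-0.35277414  0.54697436 -0.75919    -0.3939933 ]
 [-0.02169846  0.8063529   0.59103653  0.63378302]
 [ 0.          0.          0.          1.        ]] None ['color', 'intrinsics', 'extrinsics']
top [[421.56875888   0.         324.97922688]
 [  0.         421.56875888 195.37834862]
 [  0.           0.           1.        ]] [[-0.00942301  0.98210208 -0.18811354  0.37394184]
 [-0.99963062 -0.01404751 -0.02326553  0.27856164]
 [-0.02549166  0.18782483  0.98187169  0.91286967]
 [ 0.          0.          0.          1.        ]] None ['color', 'intrinsics', 'extrinsics']
wrist [[358.5057396    0.         319.21696137]
 [  0.         358.5057396  198.25875359]
 [  0.           0.           1.        ]] None [[ 1.23152594e-04  9.65751943e-01  2.59467088e-01  7.28379396e-02]
 [ 9.99999854e-01 -2.55573558e-04  4.76623395e-04  3.40751362e-04]
 [ 5.26612896e-04  2.59466991e-01 -9.65751833e-01 -1.70764037e-01]
 [ 0.00000000e+00  0.00000000e+00  0.00000000e+00  1.00000000e+00]] ['color', 'intrinsics', 'mount']
```

View pics/side0.png

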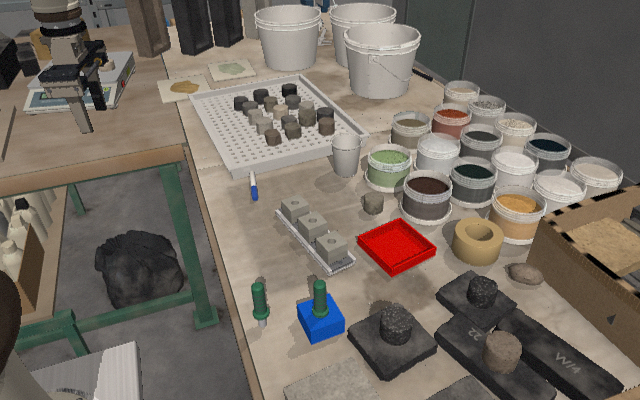

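View pics/top0.png

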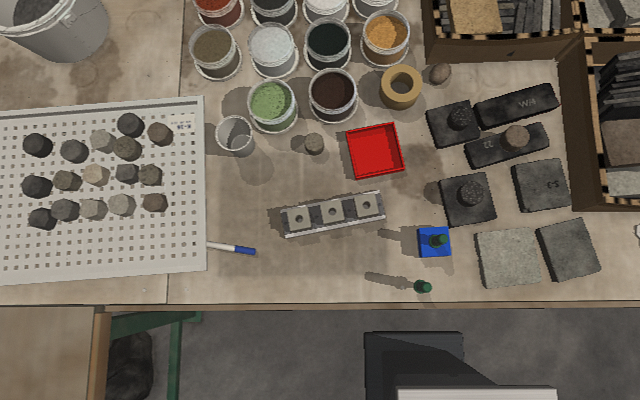

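View pics/wrist0.png

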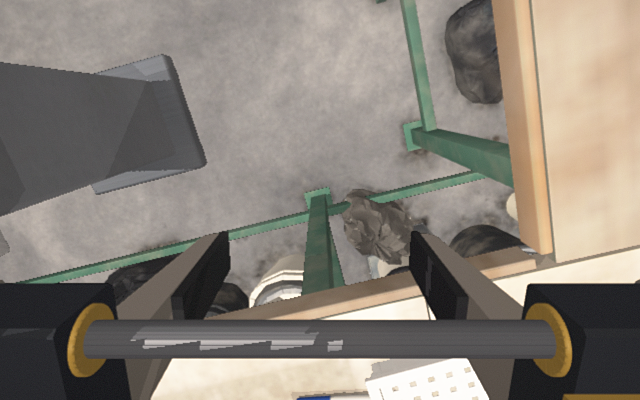

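```bash
cat > h.py <<'E'
import numpy as np,cv2
from cell import readout,capture,order
from scipy.spatial.transform import Rotation as R
def tool():
    o=readout.get_obs(); T=np.eye(4); T[:3,:3]=R.from_euler('xyz',o['eef_rot'],degrees=True).as_matrix(); T[:3,3]=o['eef_pos']; return T,o
def shot(n):
    T,o=tool(); c=capture(n)
    E=c['extrinsics'] if n!='wrist' else T@c['mount']
    return c['color'],c['intrinsics'],E
def p2w(K,E,u,v,z):
    d=np.array([(u-K[0,2])/K[0,0],-(v-K[1,2])/K[1,1],-1]); d=E[:3,:3]@d; o=E[:3,3]
    return o+d*(z-o[2])/d[2]
def w2p(K,E,p):
    c=E[:3,:3].T@(np.asarray(p,float)-E[:3,3]); return np.array([K[0,2]+K[0,0]*c[0]/-c[2],K[1,2]-K[1,1]*c[1]/-c[2]])
def totool(dw):
    T,o=tool(); return T[:3,:3].T@np.asarray(dw,float)*100
E
python3 - <<'E'
from h import *
im,K,E=shot('top')
cv2.imwrite('pics/t1.png',cv2.resize(im[170:300,265:465],None,fx=4,fy=4,interpolation=cv2.INTER_CUBIC))
cv2.imwrite('pics/t1b.png',cv2.resize(im[110:300,320:470],None,fx=3,fy=3,interpolation=cv2.INTER_CUBIC))
for n,u,v,z in [("standtop",434,241,.034),('gauge top',439,239,.102),('loose top',423,287,.098),('boreL',299,219,.046),('boreM',332,212,.046),('boreR',366,205,.046),('tray',375,151,.01),('cup',236,128,.08),('core',315,140,.034),('marker cap',252,251,.01)]:
    print(n,p2w(K,E,u,v,z).round(4))
im,K,E=shot('side')
cv2.imwrite('pics/s1.png',cv2.resize(im[190:350,230:430],None,fx=4,fy=4,interpolation=cv2.INTER_CUBIC)[:600])
for n,u,v,z in [("gauge top",320,283,.102),('loose top',259,285,.098),('boreL',294,204,.046),('boreM',312,218,.046),('boreR',331,240,.046)]:
    print(n,p2w(K,E,u,v,z).round(4))
E
```

```text
standtop [0.4431 0.0749 0.034 ]
gauge top [0.4415 0.081  0.102 ]
loose top [0.3521 0.1153 0.098 ]
boreL [0.4909 0.3535 0.046 ]
boreM [0.5047 0.2848 0.046 ]
boreR [0.5184 0.214  0.046 ]
tray [0.6456 0.188  0.01  ]
cup [0.6794 0.4827 0.08  ]
core [0.6655 0.32   0.034 ]
marker cap [0.4281 0.4571 0.01  ]
gauge top [0.4438 0.0712 0.102 ]
loose top [0.3555 0.1061 0.098 ]
boreL [0.4896 0.3482 0.046 ]
boreM [0.5087 0.2902 0.046 ]
boreR [0.5195 0.2146 0.046 ]
```

View pics/t1.png

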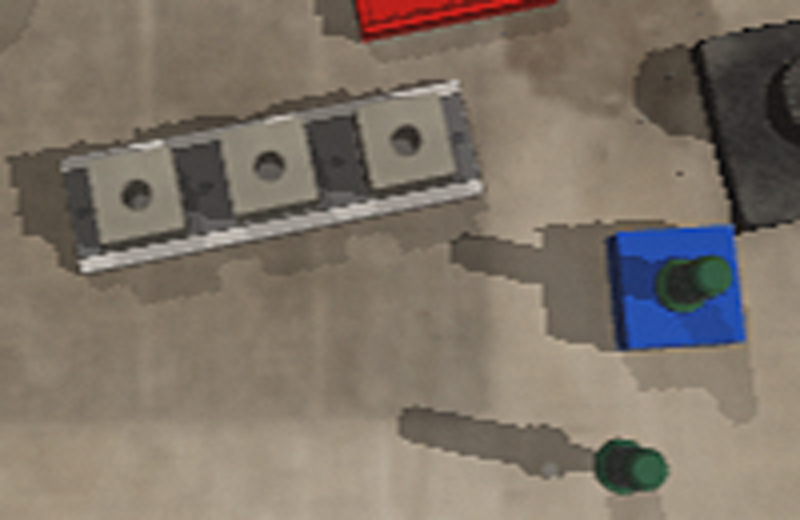

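View pics/s1.png

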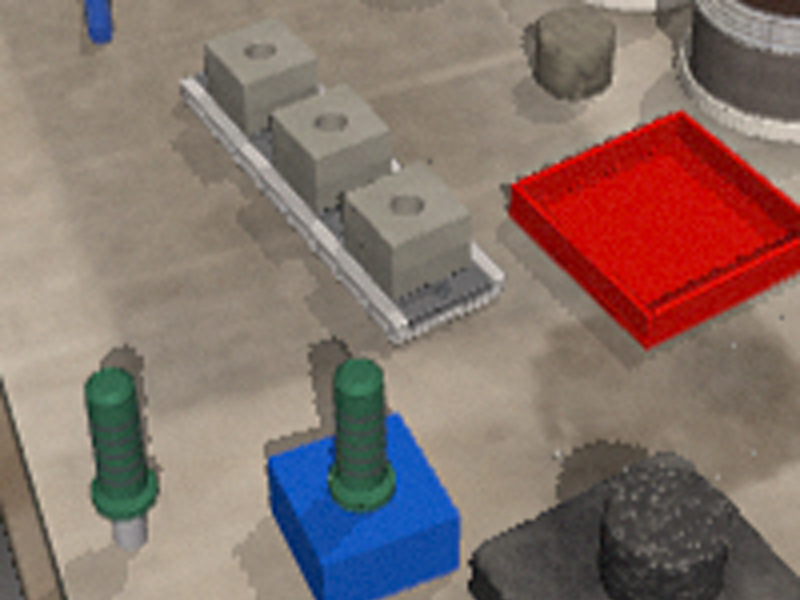

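Gauge candidates are the one in the blue stand at top (443,239), about 0.45 m from the base, and a loose one standing on the bench at (423,287), about 0.37 m. The farther one is in the stand, which also fits the description. I'm moving to look over the nest with the wrist camera.

```bash
python3 - <<'E'
from h import *
T,o=tool()
print(totool(np.array([0.505,0.30,0.25])-o['eef_pos']), np.radians(o['eef_rot'][2]-102))
E
```

```text
[-41.43901445 -15.83888522  -3.57960162] 1.109591405430449
```

```bash
python3 -m pendant '-41.4 -15.8 -3.6 1.11 0;-41.4 -15.8 -3.6 1.11 0;-41.4 -15.8 -3.6 1.11 0;-41.4 -15.8 -3.6 1.11 0;-41.4 -15.8 -3.6 1.11 0;-41.4 -15.8 -3.6 1.11 0;-41.4 -15.8 -3.6 1.11 0;-41.4 -15.8 -3.6 1.11 0;-41.4 -15.8 -3.6 1.11 0;-41.4 -15.8 -3.6 1.11 0;-41.4 -15.8 -3.6 1.11 0;-41.4 -15.8 -3.6 1.11 0;-41.4 -15.8 -3.6 1.11 0;-41.4 -15.8 -3.6 1.11 0;-41.4 -15.8 -3.6 1.11 0;-41.4 -15.8 -3.6 1.11 0'
python3 - <<'E'
from h import *
im,K,E=shot('wrist'); cv2.imwrite('pics/w1.png',im)
T,o=tool(); print(o['clock'],o['eef_pos'],o['eef_rot'],o['joint_velocities'].round(2))
for p in ([.49,.3535,.046],[.506,.285,.046],[.519,.214,.046],[.443,.074,.04]): print(w2p(K,E,p))
E
```

```text
clock: 1.58
eef_pos: [0.5037, 0.3017, 0.2506]
eef_rot: [-180.0, -0.0, 102.1]
contact_force: [-0.0, -0.0, 0.6]
opening: 0.0924
1.6333 [0.50384155 0.30166216 0.25060882] [-1.79990778e+02 -5.87502066e-03  1.02084403e+02] [-0.14  0.12 -0.27 -0.01 -0.   -0.06]
[316.61397233 121.68240023]
[317.93986276 188.42002446]
[316.08225668 250.62247902]
[232.23432648 339.75531685]
```

View pics/w1.png

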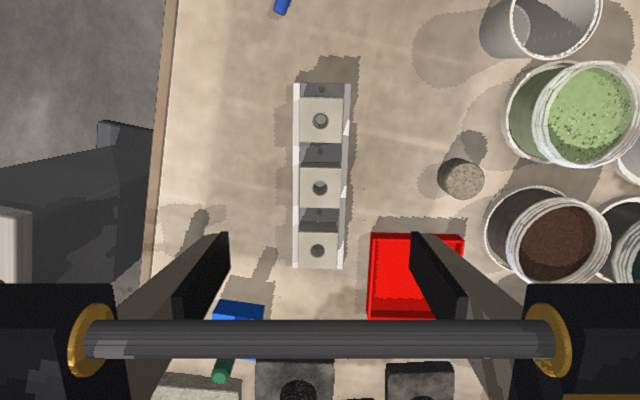

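```bash
cat >> h.py <<'E'
def blob(im,u,v,r,thr=None,dark=True):
    """centroid of dark blob near (u,v) inside radius r"""
    g=cv2.cvtColor(im,cv2.COLOR_BGR2GRAY).astype(float); x0,y0=int(u-r),int(v-r)
    c=cv2.resize(g[y0:y0+2*r+1,x0:x0+2*r+1],None,fx=8,fy=8,interpolation=cv2.INTER_CUBIC)
    if thr is None: thr=(np.percentile(c,3)+np.percentile(c,80))/2
    m=((c<thr) if dark else (c>thr)).astype(np.uint8)
    n,l,s,ce=cv2.connectedComponentsWithStats(m)
    h=c.shape[0]/2
    k=max(range(1,n),key=lambda i:s[i,4]/(1+0.01*np.hypot(*(ce[i]-h))**2))
    cnt=max(cv2.findContours((l==k).astype(np.uint8),0,1)[0],key=cv2.contourArea)
    (cx,cy),(a,b),_=cv2.fitEllipse(cnt)
    f=lambda p:(p+.5)/8-.5
    return f(cx)+x0,f(cy)+y0,a/8,b/8
E
python3 - <<'E'
from h import *
im,K,E=shot('wrist')
P=[]
for u,v in ((320,121),(320,188),(318,250)):
    b=blob(im,u,v,9); p=p2w(K,E,b[0],b[1],.046); P.append(p); print(np.round(b,2),p.round(4))
print(np.linalg.norm(P[0]-P[1]),np.linalg.norm(P[1]-P[2]), np.degrees(np.arctan2(-(P[0]-P[2])[0],(P[0]-P[2])[1])))
cv2.imwrite('pics/w1c.png',cv2.resize(im[75:275,270:370],None,fx=3,fy=3,interpolation=cv2.INTER_CUBIC))
for u,v in ((370,235),(464,235),(368,318)): print(p2w(K,E,u,v,.022))
print(totool(np.array([.443,.072,.22])-E[:3,3]+E[:3,3]-tool()[1]['eef_pos']))
E
```

```text
[319.92 120.5   15.44  15.83] [0.4932 0.3553 0.046 ]
[319.34 188.84  11.61  15.21] [0.5077 0.2848 0.046 ]
[316.9  250.17  13.14  13.89] [0.5199 0.2147 0.046 ]
0.07199630932082904 0.07120203903508936 10.754924561816685
[0.57951318 0.23668323 0.022     ]
[0.68854402 0.26004179 0.022     ]
[0.60452548 0.12749004 0.022     ]
[-21.16876018 -10.76231675   3.06219733]
```

View pics/w1c.png

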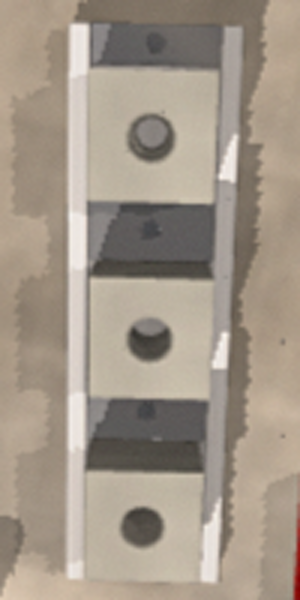

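```bash
python3 -m pendant '-21.2 -10.8 5 0.02 0;-21.2 -10.8 5 0.02 0;-21.2 -10.8 5 0.02 0;-21.2 -10.8 5 0.02 0;-21.2 -10.8 5 0.02 0;-21.2 -10.8 5 0.02 0;-21.2 -10.8 5 0.02 0;-21.2 -10.8 5 0.02 0;-21.2 -10.8 5 0.02 0'
python3 - <<'E'
from h import *
im,K,E=shot('wrist'); cv2.imwrite('pics/w2.png',im)
T,o=tool(); print(o['clock'],o['eef_pos'],o['eef_rot'],o['joint_velocities'].round(2))
for z in (.102,.043,.034,0): print(z,w2p(K,E,[*o['eef_pos'][:2],z]))
E
```

```text
clock: 2.43
eef_pos: [0.4434, 0.0715, 0.201]
eef_rot: [179.9, -0.0, 100.8]
contact_force: [1.0, 0.0, 1.5]
opening: 0.0916
2.4833 [0.44360594 0.07182011 0.20115253] [ 1.79932469e+02 -3.79899814e-03  1.00902889e+02] [ 0.85  0.38 -0.45 -0.09 -0.01 -0.24]
0.102 [319.23520212 198.61902519]
0.043 [319.16065097 182.24272761]
0.034 [319.15144279 180.22000986]
0 [319.12047855 173.41824105]
```

View pics/w2.png

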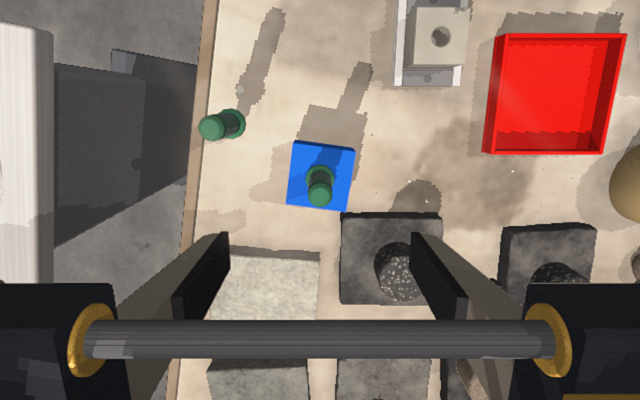

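```bash
python3 - <<'E'
from h import *
im,K,E=shot('wrist'); 
T,o=tool(); print(o['eef_pos'])
cv2.imwrite('pics/w2c.png',cv2.resize(im[130:225,275:370],None,fx=6,fy=6,interpolation=cv2.INTER_CUBIC))
for n,u,v,z in (("T",320,195,.102),):
  print(n,p2w(K,E,u,v,z))
hsv=cv2.cvtColor(im,cv2.COLOR_BGR2HSV)[130:225,275:370]
m=cv2.inRange(hsv,(95,120,60),(125,255,255)); m=cv2.morphologyEx(m,cv2.MORPH_CLOSE,np.ones((25,25)))
c=max(cv2.findContours(m,0,2)[0],key=cv2.contourArea)
print(cv2.minAreaRect(c))
E
```

```text
[0.44359914 0.07200515 0.20110259]
T [0.44387481 0.07509664 0.102     ]
((44.17156982421875, 45.23380661010742), (77.72197723388672, 80.6800537109375), 16.8583984375)
```

View pics/w2c.png

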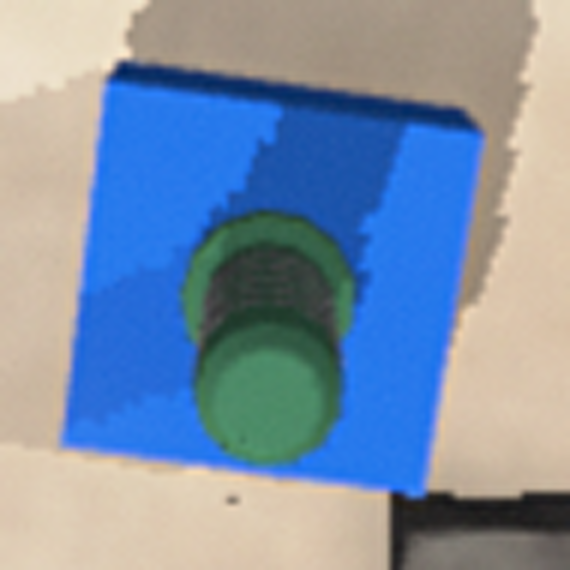

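```bash
python3 - <<'E'
from h import *
im,K,E=shot('wrist'); T,o=tool()
a=p2w(K,E,275+268/6-.4,130+403/6-.4,.102); b=p2w(K,E,275+270/6-.4,130+288.5/6-.4,.034)
print(o['eef_pos'],a,b,totool(a-o['eef_pos']),totool(b-o['eef_pos']))
im,K,E=shot('top'); cv2.imwrite('pics/t2.png',im)
E
```

```text
[0.44358343 0.07204856 0.20103268] [0.44355325 0.073783   0.102     ] [0.443763   0.07483049 0.034     ] [0.1707326  0.02222842 9.90329064] [ 0.2695015   0.05739244 16.70332155]
```

```bash
python3 -m pendant '0.2 0.0 5 0 0;0.2 0 9 0 0;0.2 0 12 0 0;0.2 0 13.5 0 0;0.2 0 14.4 0 0;0.2 0 14.4 0 0;0.2 0 14.4 0 0.5;0.2 0 14.4 0 0.9;0.2 0 14.4 0 0.9;0.2 0 14.4 0 0.9;0.2 0 14.4 0 0.9;0.2 0 14.4 0 0.9;0.2 0 14.4 0 0.9;0.2 0 14.4 0 0.9' 45
python3 - <<'E'
from h import *
T,o=tool(); print(o['eef_pos'],o['eef_rot'],o['contact_force'],o['opening'])
im,K,E=shot('wrist'); cv2.imwrite('pics/w3.png',im)
E
```

```text
clock: 3.8
eef_pos: [0.4428, 0.0728, 0.0567]
eef_rot: [180.0, 0.0, 100.8]
contact_force: [-0.5, 0.4, -0.0]
opening: 0.0407
[0.44284671 0.07282573 0.05670355] [1.79990701e+02 3.29905617e-03 1.00824637e+02] [-0.50916949  0.38606531 -0.01502078] 0.040718156760394454
```

View pics/w3.png

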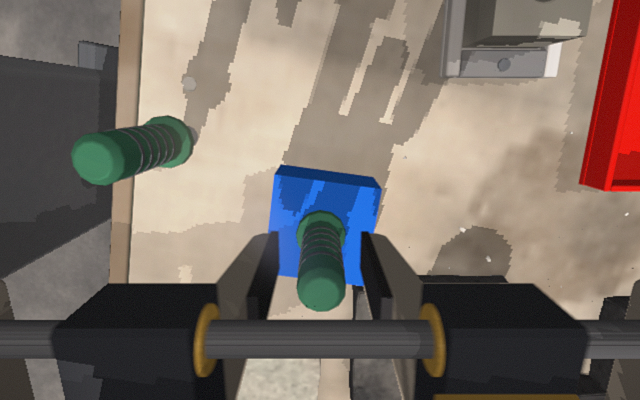

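```bash
python3 -m pendant '0.1 0 0 0 0.9;0.1 0 0 0 0.9;0.1 0 0 0 0.9;0.1 0 0 0 0.9;0.1 0 0 0 0.9;0.1 0 0 0 0.9;0.1 0 0 0 0.9;0.1 0 0 0 0.9' 45
python3 - <<'E'
from h import *
T,o=tool(); print(o['eef_pos'],o['eef_rot'],o['contact_force'],o['moment'],o['opening'])
im,K,E=shot('wrist'); cv2.imwrite('pics/w4.png',im)
E
```

```text
clock: 4.52
eef_pos: [0.4426, 0.0738, 0.0565]
eef_rot: [-180.0, -0.0, 100.8]
contact_force: [-0.2, -0.2, -2.0]
opening: 0.0191
[0.44255067 0.07383796 0.05652789] [-1.79991307e+02 -3.77456591e-03  1.00825154e+02] [-0.23651891 -0.24472765 -2.00962191] [-0.03514343  0.03695128 -0.02186468] 0.0191104908764835
```

View pics/w4.png

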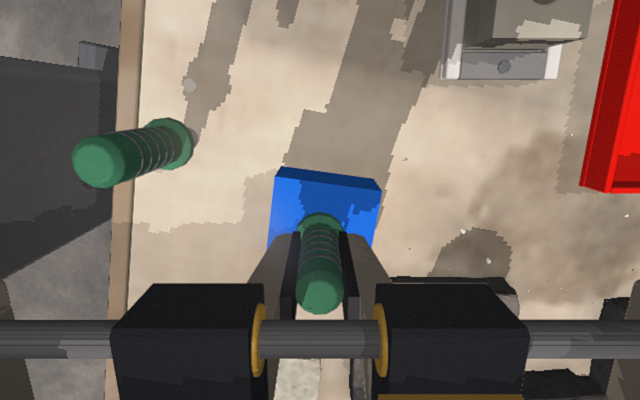

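```bash
python3 - <<'E'
from h import *
im,K,E=shot('wrist'); T,o=tool()
cv2.imwrite('pics/w4c.png',cv2.resize(im[200:325,270:370],None,fx=6,fy=4.8,interpolation=cv2.INTER_CUBIC))
for dx in (0,.001,.002): print(dx,[w2p(K,E,(T@[dx,0,h,1])[:3]).round(1) for h in (-.0455,.0145)])
E
```

```text
0 [array([318.9, 295.8]), array([319., 239.])]
0.001 [array([318.9, 293.5]), array([319. , 237.3])]
0.002 [array([318.9, 291.2]), array([319. , 235.6])]
```

View pics/w4c.png

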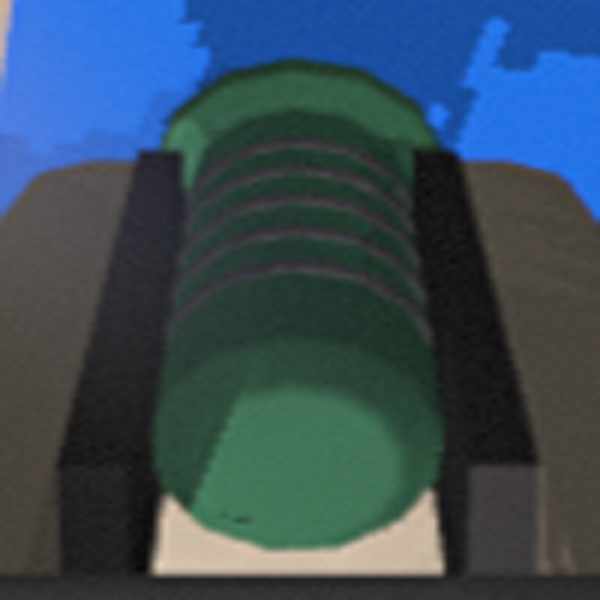

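```bash
python3 -m pendant '0 0 -1 0 0.9;0 0 -3 0 0.9;0 0 -6 0 0.9;0 0 -10 0 0.9;0 0 -13 0 0.9;0 0 -13 0 0.9'
python3 - <<'E'
from h import *
T,o=tool(); print(o['eef_pos'],o['contact_force'],o['opening'])
print(totool(np.array([.503,.29,.185])-o['eef_pos']))
E
```

```text
clock: 5.12
eef_pos: [0.4469, 0.0735, 0.1944]
eef_rot: [179.3, 0.2, 100.8]
contact_force: [0.6, -0.2, -0.4]
opening: 0.0192
[0.44687102 0.07346289 0.19438691] [ 0.5870477  -0.21950631 -0.39998086] 0.01919562115276209
[20.21583722  9.57209182  0.98180458]
```

```bash
python3 -m pendant '20.1 9.9 0 0 0.9;20.1 9.9 0 0 0.9;20.1 9.9 0 0 0.9;20.1 9.9 0 0 0.9;20.1 9.9 0 0 0.9;20.1 9.9 0 0 0.9;20.1 9.9 0 0 0.9;20.1 9.9 0 0 0.9;20.1 9.9 0 0 0.9'
python3 - <<'E'
from h import *
im,K,E=shot('wrist'); T,o=tool(); print(o['eef_pos'],o['eef_rot'],o['contact_force'],o['opening'])
cv2.imwrite('pics/w5.png',im)
for p in ([.4932,.3553,.046],[.5077,.2848,.046],[.5199,.2147,.046]): print(w2p(K,E,p))
im,K,E=shot('side');cv2.imwrite('pics/s5.png',im)
E
```

```text
clock: 5.87
eef_pos: [0.5016, 0.289, 0.1862]
eef_rot: [-179.9, 0.0, 100.8]
contact_force: [0.4, -0.1, -0.9]
opening: 0.0189
[0.50175634 0.28865132 0.18632679] [-1.79943771e+02  3.14058766e-02  1.00766071e+02] [ 0.51191127 -0.94458192 -1.30898051] 0.019059991707451752
[324.2116767  109.58257435]
[325.04884913 192.46553237]
[323.48887996 265.39623308]
```

View pics/w5.png

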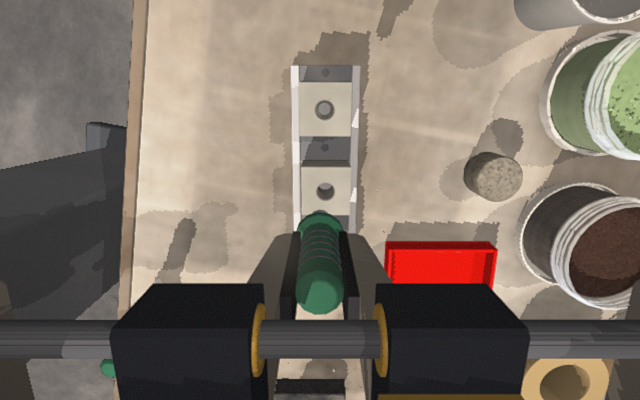

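View pics/s5.png

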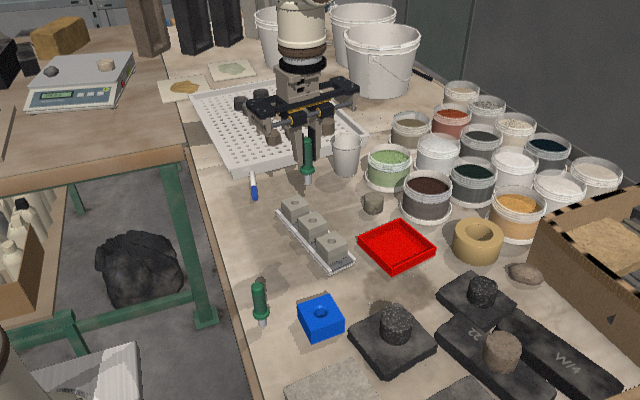

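```bash
python3 - <<'E'
from h import *
im,K,E=shot('wrist'); T,o=tool(); print(o['eef_pos'])
cv2.imwrite('pics/w5c.png',cv2.resize(im[80:210,290:360],None,fx=6,fy=4.6*1,interpolation=cv2.INTER_CUBIC))
for u,v in ((324.5,110),(325.5,191)):
    b=blob(im,u,v,11); print(np.round(b,2),p2w(K,E,b[0],b[1],.046))
# block top centres via corners later
for h in (.0525,): print('tip',(T@[0,0,h,1])[:3])
E
```

```text
[0.501992   0.28862366 0.18664097]
[323.75 109.12  18.87  19.57] [0.49319321 0.35529568 0.046     ]
[324.75 191.83  14.24  18.46] [0.50770508 0.28493214 0.046     ]
tip [0.50197926 0.28860681 0.13414097]
```

View pics/w5c.png

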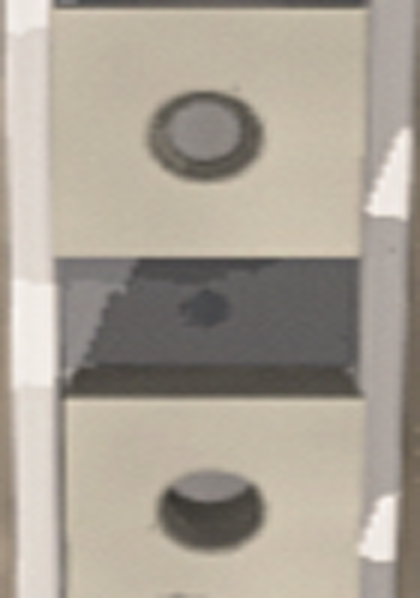

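```bash
python3 -m pendant '6.7 0.4 0 0 0.9;6.7 0.4 3 0 0.9;6.7 0.4 6 0 0.9;6.7 0.4 6.8 0 0.9;6.7 0.4 6.8 0 0.9;6.7 0.4 6.8 0 0.9;6.7 0.4 6.8 0 0.9'
python3 - <<'E'
from h import *
im,K,E=shot('side'); T,o=tool(); print(o['eef_pos'],o['eef_rot'],o['contact_force'],o['joint_velocities'].round(2))
cv2.imwrite('pics/s6.png',cv2.resize(im[120:250,260:350],None,fx=6,fy=4.6,interpolation=cv2.INTER_CUBIC)); print(w2p(K,E,(T@[0,0,.0525,1])[:3]),w2p(K,E,[.4932,.3553,.046]))
cv2.imwrite('pics/s6.png',cv2.resize(im[150:250,260:350],None,fx=6,fy=6,interpolation=cv2.INTER_CUBIC))
print(totool(np.array([.4932,.3553,.046])-o['eef_pos']))
im,K,E=shot('top');cv2.imwrite('pics/t6.png',im)
E
```

```text
clock: 6.6
eef_pos: [0.495, 0.3561, 0.1209]
eef_rot: [179.8, -0.0, 100.7]
contact_force: [0.1, 0.0, -1.6]
opening: 0.0194
[0.49518968 0.35622897 0.12109953] [ 1.79778727e+02 -4.80153617e-02  1.00754717e+02] [-0.26976874 -0.63379892 -0.21250271] [ 0.29  0.01 -0.13  0.02 -0.21  0.07]
[294.85285639 192.56219024] [294.5776672  201.70196127]
[-0.06043009 -0.24180939  7.50902723]
```

View pics/s6.png

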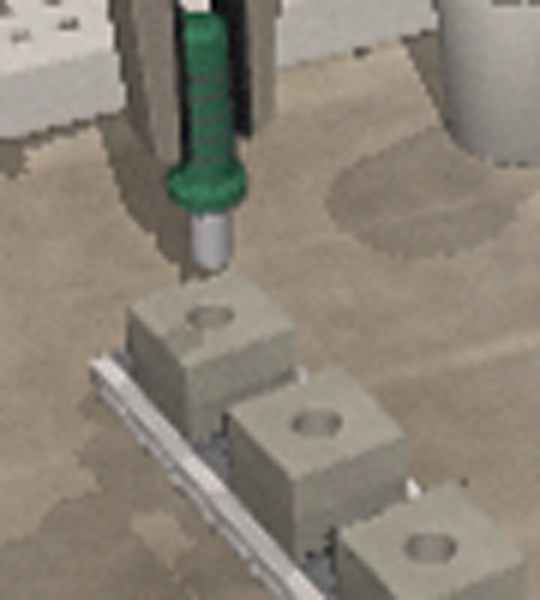

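```bash
python3 -m pendant '-0.05 -0.2 0.5 0 0.9;-0.05 -0.2 1.4 0 0.9;-0.05 -0.2 1.8 0 0.9;-0.05 -0.2 1.9 0 0.9;-0.05 -0.2 1.9 0 0.9;-0.05 -0.2 1.9 0 0.9'
python3 - <<'E'
from h import *
im,K,E=shot('side'); T,o=tool(); print(o['eef_pos'],o['eef_rot'],o['contact_force'],o['joint_velocities'].round(2))
print(totool(np.array([.4932,.3553,.046])-o['eef_pos']))
cv2.imwrite('pics/s7.png',cv2.resize(im[150:250,260:350],None,fx=6,fy=6,interpolation=cv2.INTER_CUBIC))
im,K,E=shot('top');cv2.imwrite('pics/t7.png',cv2.resize(im[170:270,260:360],None,fx=6,fy=6,interpolation=cv2.INTER_CUBIC))
E
```

```text
clock: 7.2
eef_pos: [0.4915, 0.3556, 0.0994]
eef_rot: [-180.0, 0.0, 100.8]
contact_force: [0.7, 0.3, -1.0]
opening: 0.0189
[0.49169022 0.3556337  0.09970948] [ 1.79987416e+02 -2.38318861e-03  1.00833573e+02] [-0.20897856 -0.55747848 -1.26030911] [-0.06 -0.26 -0.22 -0.07 -0.04  0.03]
[-0.06137586  0.14083562  5.37097614]
```

View pics/s7.png

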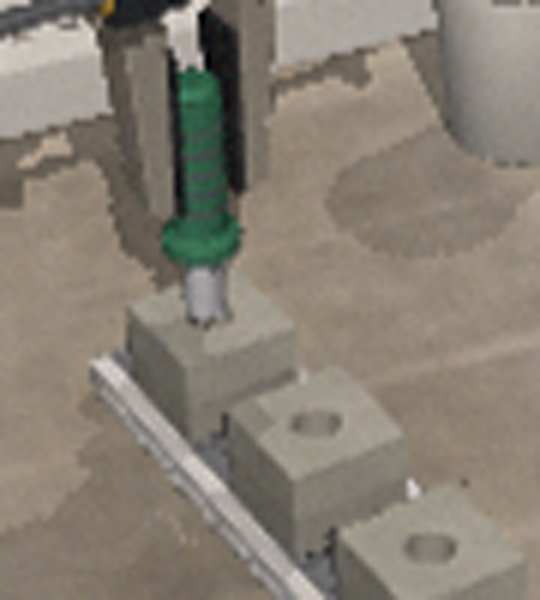

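```bash
python3 -m pendant '-0.05 0.15 0 0 0.9;-0.05 0.15 0 0 0.9;-0.05 0.15 0.1 0 0.9;-0.05 0.15 0.2 0 0.9;-0.05 0.15 0.3 0 0.9;-0.05 0.15 0.4 0 0.9;-0.05 0.15 0.5 0 0.9;-0.05 0.15 0.5 0 0.9'
python3 - <<'E'
from h import *
T,o=tool(); print(o['eef_pos'],o['contact_force'],o['moment'])
print(totool(np.array([.4932,.3553,.046])-o['eef_pos']))
E
```

```text
clock: 7.97
eef_pos: [0.4929, 0.3553, 0.0943]
eef_rot: [-180.0, 0.0, 100.8]
contact_force: [-0.9, -0.2, -1.1]
opening: 0.019
[0.49291628 0.35526751 0.09426331] [-0.94357612 -0.24507817 -1.07651061] [-0.03615666  0.04343772 -0.01669102]
[-1.46206547e-03  3.10587805e-02  4.82631561e+00]
```

```bash
python3 -m pendant '0 0.03 0.15 0 0.9;0 0.03 0.3 0 0.9;0 0.03 0.45 0 0.9;0 0.03 0.6 0 0.9;0 0.03 0.75 0 0.9;0 0.03 0.85 0 0.9;0 0.03 0.85 0 0.9'
python3 - <<'E'
from h import *
T,o=tool(); print(o['eef_pos'],o['contact_force'],o['moment'])
E
```

```text
clock: 8.55
eef_pos: [0.4932, 0.3553, 0.0857]
eef_rot: [-180.0, 0.0, 100.8]
contact_force: [-0.1, -0.0, -1.5]
opening: 0.019
[0.49323093 0.35528054 0.08574513] [-0.11382785 -0.03472969 -1.47547656] [-0.11271159  0.01832646  0.05080862]
```

```bash
for i in 1; do python3 -m pendant '0 0 0.05 0 0.9;0 0 0.1 0 0.9;0 0 0.15 0 0.9;0 0 0.15 0 0.9' | grep -E "eef_pos|contact"; done; python3 -m pendant '0 0 0.05 0 0.9;0 0 0.1 0 0.9;0 0 0.15 0 0.9;0 0 0.15 0 0.9' | grep -E "eef_pos|contact"
```

```text
eef_pos: [0.4934, 0.3553, 0.0845]
contact_force: [1.0, -0.4, -1.0]
eef_pos: [0.4933, 0.3553, 0.0829]
contact_force: [0.3, -0.3, -1.2]
```

```bash
python3 -m pendant '0 0 0.05 0 0.9;0 0 0.1 0 0.9;0 0 0.15 0 0.9;0 0 0.15 0 0.9' | grep -E "eef_pos|contact"
```

```text
eef_pos: [0.4933, 0.3553, 0.0815]
contact_force: [-0.3, 0.8, -1.2]
```

```bash
python3 -m pendant '0 0 0.05 0 0.9;0 0 0.1 0 0.9;0 0 0.1 0 0.9' | grep -E "eef_pos|contact"
```

```text
eef_pos: [0.4934, 0.3554, 0.0805]
contact_force: [-0.2, 0.1, -1.2]
```

Depth is about 18 mm and free so far. I'm continuing.

```bash
python3 -m pendant '0 0 0.05 0 0.9;0 0 0.1 0 0.9;0 0 0.15 0 0.9;0 0 0.15 0 0.9' | grep -E "eef_pos|contact"
```

```text
eef_pos: [0.4934, 0.3554, 0.0791]
contact_force: [-0.1, -0.4, -0.9]
```

```bash
python3 -m pendant '0 0 0.05 0 0.9;0 0 0.1 0 0.9;0 0 0.1 0 0.9' | grep -E "eef_pos|contact"
```

```text
eef_pos: [0.4936, 0.3555, 0.0787]
contact_force: [-1.7, 0.1, 3.3]
```

```bash
python3 -m pendant '0 0 0.03 0 0.9;0 0 0.03 0 0.9' | grep -E "eef_pos|contact"
```

```text
eef_pos: [0.4937, 0.3556, 0.0786]
contact_force: [-1.8, -1.3, 4.5]
```

```bash
python3 -m pendant '0 0 0.04 0 0.9;0 0 0.04 0 0.9' | grep -E "eef_pos|contact|opening"
```

```text
eef_pos: [0.4937, 0.3556, 0.0785]
contact_force: [-3.0, -0.4, 7.4]
opening: 0.0193
```

```bash
python3 -m pendant '0 0 0.05 0 0.9;0 0 0.08 0 0.9;0 0 0.08 0 0.9;0 0 0.08 0 0.9;0 0 0.08 0 0.9;0 0 0.08 0 0.9;0 0 0.08 0 0.9;0 0 0.08 0 0.9' | grep -E "eef_pos|contact|opening|clock"
python3 - <<'E'
from h import *
im,K,E=shot('side')
cv2.imwrite('pics/s8.png',cv2.resize(im[150:250,260:350],None,fx=6,fy=6,interpolation=cv2.INTER_CUBIC))
E
```

```text
clock: 11.38
eef_pos: [0.4938, 0.3557, 0.0784]
contact_force: [-4.3, -1.5, 10.2]
opening: 0.0189
```

View pics/s8.png

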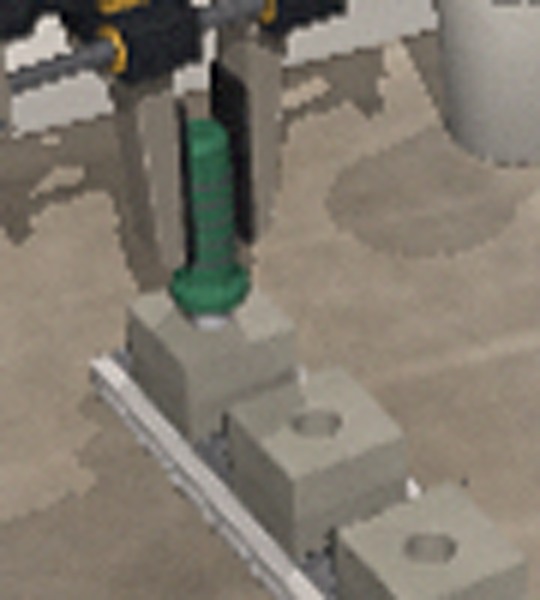

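```bash
python3 -m pendant '0 0 -0.5 0 0.9;0 0 -1.5 0 0.9;0 0 -3 0 0.9;0 0 -6 0 0.9;0 0 -7.5 0 0.9;-4 0 -7.5 0 0.9;-8 0 -7.5 0 0.9;-12 0 -7.5 0 0.9;-13.3 0 -7.5 0 0.9;-13.3 0 -7.5 0 0.9;-13.3 0 -7.5 0 0.9;-13.3 0 -7.5 0 0.9' | grep -E "eef_pos|contact|opening|clock"
python3 - <<'E'
from h import *
im,K,E=shot('wrist'); T,o=tool(); print(o['eef_pos'],o['contact_force'])
cv2.imwrite('pics/w9.png',im)
for p in ([.4932,.3553,.046],[.507,.2852,.046],[.5199,.2147,.046]): print(w2p(K,E,p))
E
```

```text
clock: 12.43
eef_pos: [0.5182, 0.2257, 0.1517]
contact_force: [-1.2, -1.0, -1.1]
opening: 0.0192
[0.51814369 0.22600203 0.15163913] [ 0.05540238  0.13280216 -0.89969424]
[318.78359296  15.18481236]
[319.25772894 119.25601085]
[318.48034862 210.25018345]
```

View pics/w9.png

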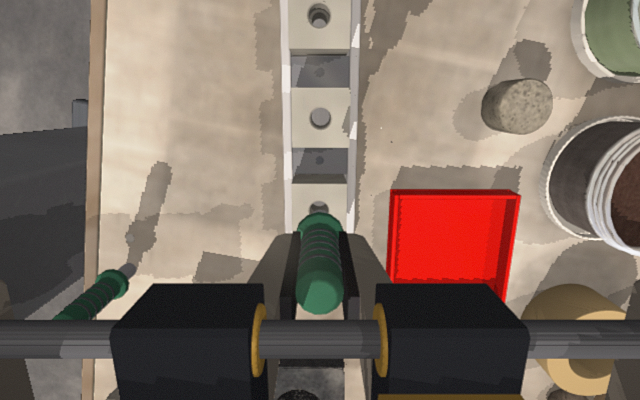

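```bash
python3 - <<'E'
from h import *
im,K,E=shot('wrist'); T,o=tool(); print(o['eef_pos'])
cv2.imwrite('pics/w9c.png',cv2.resize(im[85:220,270:370],None,fx=6,fy=4.4,interpolation=cv2.INTER_CUBIC))
b=blob(im,320,118,14); p=p2w(K,E,b[0],b[1],.046); print(np.round(b,2),p,totool(p-o['eef_pos']))
b=blob(im,318,15,14); p=p2w(K,E,b[0],b[1],.046); print(np.round(b,2),p)
cv2.imwrite('pics/w9d.png',cv2.resize(im[195:325,270:370],None,fx=6,fy=4.6,interpolation=cv2.INTER_CUBIC))
E
```

```text
[0.51809626 0.2260787  0.15156654]
[320.13 118.48  19.66  20.33] [0.50742016 0.28613063 0.046     ] [ 6.09480637  0.09029866 10.55889431]
[318.33  14.72  19.63  22.66] [0.49266576 0.35575633 0.046     ]
```

View pics/w9c.png

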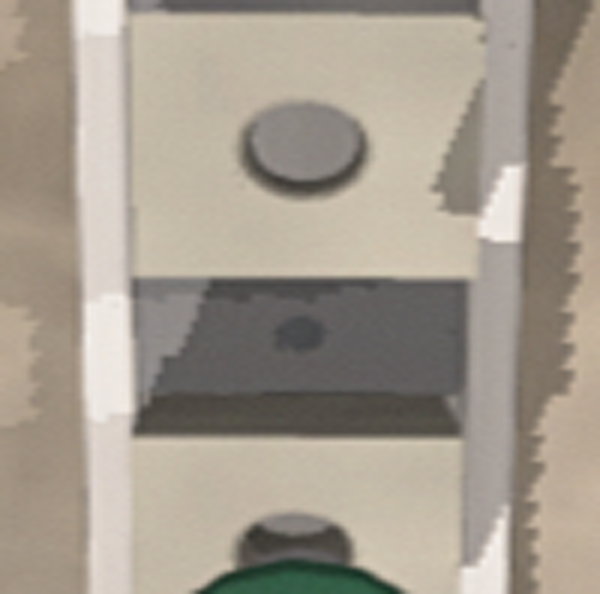

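View pics/w9d.png

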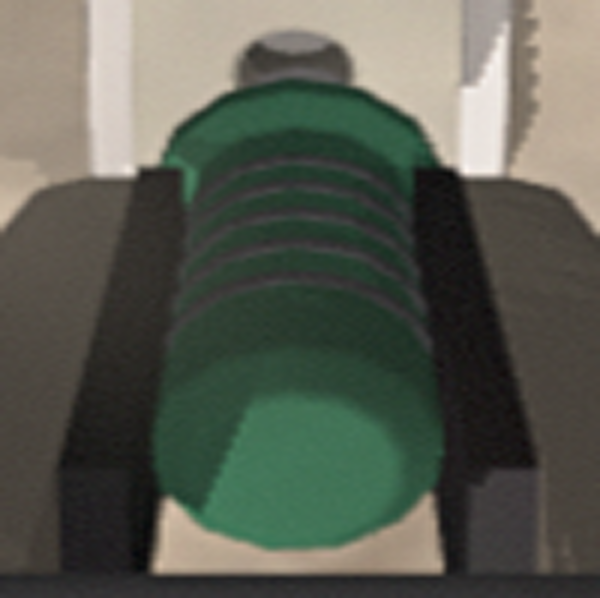

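```bash
python3 -m pendant '3 0.05 0 0 0.9;6.1 0.1 0.5 0 0.9;6.1 0.1 2 0 0.9;6.1 0.1 3.5 0 0.9;6.1 0.1 4.5 0 0.9;6.1 0.1 4.8 0 0.9;6.1 0.1 4.8 0 0.9;6.1 0.1 4.8 0 0.9' | grep -E "eef_pos|contact|opening|clock"
python3 - <<'E'
from h import *
im,K,E=shot('side'); T,o=tool(); print(o['eef_pos'],o['joint_velocities'].round(2))
print(totool(np.array([.5074,.2861,.046])-o['eef_pos']))
cv2.imwrite('pics/s10.png',cv2.resize(im[160:260,270:360],None,fx=6,fy=6,interpolation=cv2.INTER_CUBIC))
E
```

```text
clock: 13.2
eef_pos: [0.5082, 0.2851, 0.1041]
contact_force: [-0.6, 0.2, -0.9]
opening: 0.0192
[0.50861078 0.28502156 0.10451375] [-0.13 -0.39 -0.36 -0.03 -0.07  0.08]
[ 0.12749713 -0.1074081   5.8512463 ]
```

View pics/s10.png

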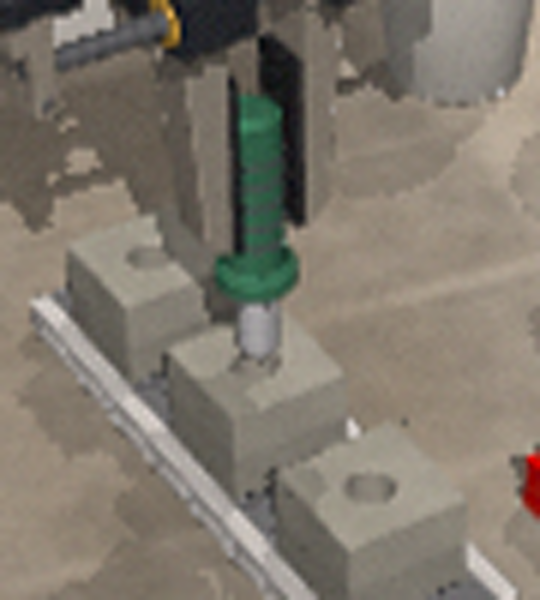

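```bash
python3 -m pendant '0.12 -0.1 0.1 0 0.9;0.12 -0.1 0.2 0 0.9;0.12 -0.1 0.3 0 0.9;0.12 -0.1 0.3 0 0.9;0.12 -0.1 0.3 0 0.9' | grep -E "eef_pos|contact|opening|clock"
python3 - <<'E'
from h import *
T,o=tool(); print(o['eef_pos'],o['joint_velocities'].round(2))
print(totool(np.array([.5074,.2861,.046])-o['eef_pos']))
E
```

```text
clock: 13.67
eef_pos: [0.5068, 0.2858, 0.1007]
contact_force: [0.3, 0.7, -0.6]
opening: 0.0191
[0.50676163 0.2857843  0.10065318] [ 0.04  0.12 -0.08  0.01 -0.05 -0.1 ]
[0.01912157 0.06838155 5.46532092]
```

```bash
python3 -m pendant '0.02 0.06 0.1 0 0.9;0.02 0.06 0.2 0 0.9;0.02 0.06 0.3 0 0.9;0.02 0.06 0.4 0 0.9;0.02 0.06 0.5 0 0.9;0.02 0.06 0.6 0 0.9;0.02 0.06 0.6 0 0.9' | grep -E "eef_pos|contact|opening|clock"
```

```text
clock: 14.25
eef_pos: [0.5071, 0.2861, 0.0943]
contact_force: [0.3, -0.4, -0.6]
opening: 0.0193
```

```bash
python3 -m pendant '0 0 0.15 0 0.9;0 0 0.3 0 0.9;0 0 0.45 0 0.9;0 0 0.6 0 0.9;0 0 0.75 0 0.9;0 0 0.85 0 0.9;0 0 0.85 0 0.9' | grep -E "eef_pos|contact|opening|clock"
```

```text
clock: 14.83
eef_pos: [0.5071, 0.2861, 0.0857]
contact_force: [-0.5, 0.2, -1.4]
opening: 0.0192
```

Depth is about 13 mm. I'm making small steps through the ridge zone.

```bash
python3 -m pendant '0 0 0.05 0 0.9;0 0 0.1 0 0.9;0 0 0.15 0 0.9;0 0 0.2 0 0.9;0 0 0.2 0 0.9' | grep -E "eef_pos|contact"
```

```text
eef_pos: [0.5072, 0.2861, 0.084]
contact_force: [0.2, -0.0, -1.5]
```

```bash
python3 -m pendant '0 0 0.05 0 0.9;0 0 0.1 0 0.9;0 0 0.15 0 0.9;0 0 0.15 0 0.9' | grep -E "eef_pos|contact"
```

```text
eef_pos: [0.5072, 0.2861, 0.0824]
contact_force: [-1.1, 0.3, -1.3]
```

```bash
python3 -m pendant '0 0 0.05 0 0.9;0 0 0.1 0 0.9;0 0 0.15 0 0.9;0 0 0.15 0 0.9' | grep -E "eef_pos|contact"
```

```text
eef_pos: [0.5072, 0.2862, 0.081]
contact_force: [0.0, -0.2, -1.6]
```

```bash
python3 -m pendant '0 0 0.05 0 0.9;0 0 0.1 0 0.9;0 0 0.15 0 0.9;0 0 0.2 0 0.9;0 0 0.2 0 0.9' | grep -E "eef_pos|contact"
```

```text
eef_pos: [0.5072, 0.2861, 0.079]
contact_force: [0.1, -0.2, -0.6]
```

```bash
python3 -m pendant '0 0 0.05 0 0.9;0 0 0.1 0 0.9;0 0 0.15 0 0.9;0 0 0.2 0 0.9;0 0 0.2 0 0.9' | grep -E "eef_pos|contact"
```

```text
eef_pos: [0.5072, 0.2861, 0.077]
contact_force: [1.1, -0.1, -1.3]
```

```bash
python3 -m pendant '0 0 0.05 0 0.9;0 0 0.1 0 0.9;0 0 0.15 0 0.9;0 0 0.2 0 0.9;0 0 0.2 0 0.9' | grep -E "eef_pos|contact"
```

```text
eef_pos: [0.5072, 0.2861, 0.075]
contact_force: [-0.8, 0.1, -1.2]
```

```bash
python3 -m pendant '0 0 0.05 0 0.9;0 0 0.1 0 0.9;0 0 0.15 0 0.9;0 0 0.2 0 0.9;0 0 0.2 0 0.9' | grep -E "eef_pos|contact"
```

```text
eef_pos: [0.5072, 0.2861, 0.0729]
contact_force: [-0.2, 0.3, -1.3]
```

```bash
python3 -m pendant '0 0 0.1 0 0.9;0 0 0.2 0 0.9;0 0 0.3 0 0.9;0 0 0.3 0 0.9' | grep -E "eef_pos|contact"
```

```text
eef_pos: [0.5071, 0.2861, 0.0698]
contact_force: [-0.1, -0.1, -0.3]
```

```bash
python3 -m pendant '0 0 0.05 0 0.9;0 0 0.1 0 0.9;0 0 0.15 0 0.9;0 0 0.15 0 0.9' | grep -E "eef_pos|contact"
```

```text
eef_pos: [0.5073, 0.2862, 0.0686]
contact_force: [-0.7, 0.3, -0.9]
```

```bash
python3 -m pendant '0 0 0.05 0 0.9;0 0 0.1 0 0.9;0 0 0.15 0 0.9;0 0 0.15 0 0.9' | grep -E "eef_pos|contact"
```

```text
eef_pos: [0.5075, 0.2863, 0.0685]
contact_force: [-3.5, -0.9, 7.4]
```

```bash
python3 -m pendant '0 0 0.05 0 0.9;0 0 0.05 0 0.9;0 0 0.05 0 0.9;0 0 0.05 0 0.9;0 0 0.05 0 0.9;0 0 0.05 0 0.9;0 0 0.05 0 0.9' | grep -E "eef_pos|contact|clock"
python3 - <<'E'
from h import *
im,K,E=shot('side')
cv2.imwrite('pics/s11.png',cv2.resize(im[160:260,270:360],None,fx=6,fy=6,interpolation=cv2.INTER_CUBIC))
E
```

```text
clock: 19.17
eef_pos: [0.5075, 0.2863, 0.0685]
contact_force: [-5.1, -2.7, 11.1]
```

View pics/s11.png

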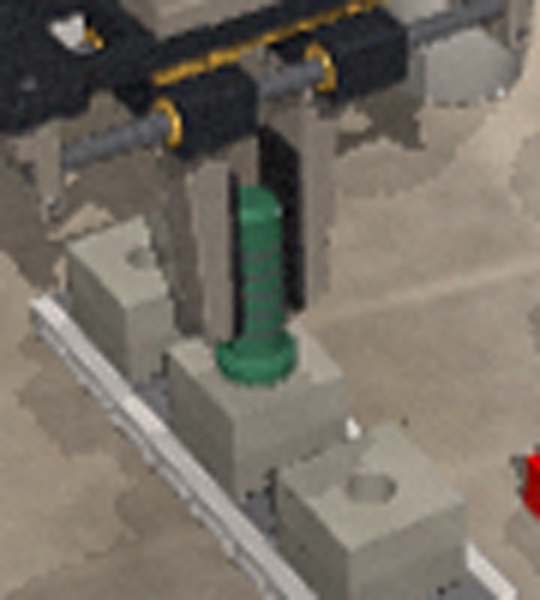

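```bash
python3 -m pendant '0 0 -0.5 0 0.9;0 0 -1.5 0 0.9;0 0 -3 0 0.9;0 0 -6 0 0.9;0 0 -8.4 0 0.9;-4 0 -8.5 0 0.9;-8 0 -8.5 0 0.9;-12 0 -8.5 0 0.9;-13.3 0 -8.5 0 0.9;-13.3 0 -8.5 0 0.9;-13.3 0 -8.5 0 0.9;-13.3 0 -8.5 0 0.9' | grep -E "eef_pos|contact|opening|clock"
python3 - <<'E'
from h import *
im,K,E=shot('wrist'); T,o=tool(); print(o['eef_pos'],o['contact_force'])
cv2.imwrite('pics/w12.png',im)
u,v=w2p(K,E,[.5199,.2147,.046]); print(u,v)
b=blob(im,u,v,14); p=p2w(K,E,b[0],b[1],.046); print(np.round(b,2),p,totool(p-o['eef_pos']))
E
```

```text
clock: 20.22
eef_pos: [0.5321, 0.1565, 0.1517]
contact_force: [-0.0, 0.8, -0.9]
opening: 0.019
[0.53193615 0.15680691 0.15158425] [-0.52040362 -0.96467704 -1.1132246 ]
317.6855828652562 120.75633148229804
[317.35 121.25  18.72  19.41] [0.51972066 0.21429416 0.046     ] [ 5.87017606 -0.1103468  10.56168594]
```

View pics/w12.png

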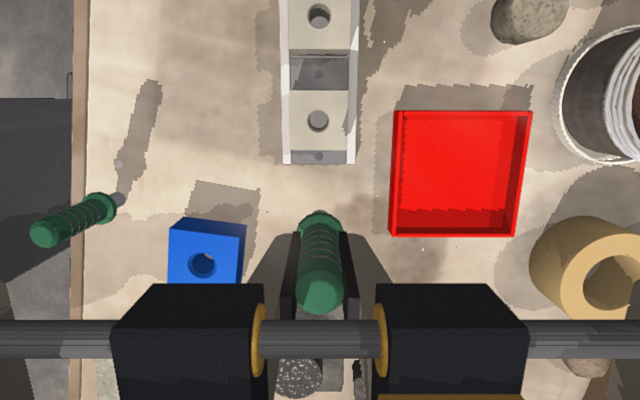

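```bash
python3 -m pendant '3 -0.05 0 0 0.9;5.9 -0.1 0.5 0 0.9;5.9 -0.1 2 0 0.9;5.9 -0.1 3.5 0 0.9;5.9 -0.1 4.5 0 0.9;5.9 -0.1 4.9 0 0.9;5.9 -0.1 5 0 0.9;5.9 -0.1 5 0 0.9;5.9 -0.1 5 0 0.9;5.9 -0.1 5 0 0.9' | grep -E "eef_pos|contact|opening|clock"
python3 - <<'E'
from h import *
im,K,E=shot('side'); T,o=tool(); print(o['eef_pos'],o['joint_velocities'].round(2))
print(totool(np.array([.5197,.2145,.046])-o['eef_pos']))
cv2.imwrite('pics/s13.png',cv2.resize(im[170:270,280:370],None,fx=6,fy=6,interpolation=cv2.INTER_CUBIC))
E
```

```text
clock: 21.1
eef_pos: [0.521, 0.2133, 0.1026]
contact_force: [-0.3, 0.3, -1.9]
opening: 0.0188
[0.52089624 0.21326925 0.10249546] [ 0.01 -0.07  0.22 -0.13 -0.03  0.02]
[ 0.14341659 -0.10343762  5.64938569]
```

View pics/s13.png

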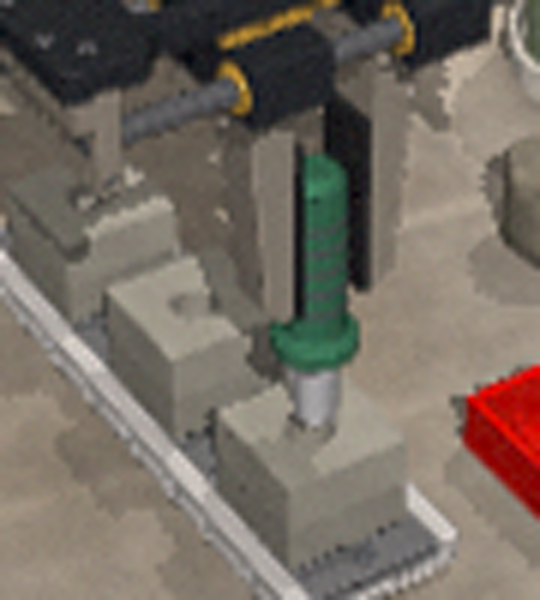

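```bash
python3 -m pendant '0.14 -0.08 0.1 0 0.9;0.14 -0.08 0.2 0 0.9;0.14 -0.08 0.2 0 0.9;0.14 -0.08 0.2 0 0.9;0.14 -0.08 0.2 0 0.9' | grep -E "eef_pos|contact|opening|clock"
python3 - <<'E'
from h import *
T,o=tool(); print(o['eef_pos'],o['joint_velocities'].round(2))
print(totool(np.array([.5197,.2145,.046])-o['eef_pos']))
E
```

```text
clock: 21.57
eef_pos: [0.5192, 0.2145, 0.0996]
contact_force: [0.6, -0.5, -1.2]
opening: 0.0191
[0.51915492 0.21449123 0.0996166 ] [-0.08 -0.04 -0.03 -0.02 -0.02  0.04]
[-0.00918536  0.05367282  5.36166029]
```

```bash
python3 -m pendant '0 0.05 0.1 0 0.9;0 0.05 0.2 0 0.9;0 0.05 0.3 0 0.9;0 0.05 0.4 0 0.9;0 0.05 0.5 0 0.9;0 0.05 0.5 0 0.9' | grep -E "eef_pos|contact|opening|clock"
```

```text
clock: 22.07
eef_pos: [0.5194, 0.2146, 0.0943]
contact_force: [-0.5, 0.4, -1.1]
opening: 0.0193
```

```bash
python3 -m pendant '0 0 0.15 0 0.9;0 0 0.3 0 0.9;0 0 0.45 0 0.9;0 0 0.6 0 0.9;0 0 0.75 0 0.9;0 0 0.85 0 0.9;0 0 0.85 0 0.9' | grep -E "eef_pos|contact|opening|clock"
```

```text
clock: 22.65
eef_pos: [0.5194, 0.2146, 0.0858]
contact_force: [0.3, 0.3, -1.9]
opening: 0.019
```

```bash
python3 -m pendant '0 0 0.05 0 0.9;0 0 0.1 0 0.9;0 0 0.15 0 0.9;0 0 0.2 0 0.9;0 0 0.2 0 0.9' | grep -E "eef_pos|contact"
```

```text
eef_pos: [0.5196, 0.2146, 0.084]
contact_force: [0.1, -0.4, -1.0]
```

```bash
python3 -m pendant '0 0 0.05 0 0.9;0 0 0.1 0 0.9;0 0 0.15 0 0.9;0 0 0.2 0 0.9;0 0 0.2 0 0.9' | grep -E "eef_pos|contact"
```

```text
eef_pos: [0.5196, 0.2146, 0.0819]
contact_force: [1.3, 1.0, -0.9]
```

```bash
python3 -m pendant '0 0 0.05 0 0.9;0 0 0.1 0 0.9;0 0 0.15 0 0.9;0 0 0.2 0 0.9;0 0 0.2 0 0.9' | grep -E "eef_pos|contact"
```

```text
eef_pos: [0.5195, 0.2146, 0.0799]
contact_force: [0.4, -0.1, -1.6]
```

```bash
python3 -m pendant '0 0 0.05 0 0.9;0 0 0.1 0 0.9;0 0 0.15 0 0.9;0 0 0.2 0 0.9;0 0 0.2 0 0.9' | grep -E "eef_pos|contact"
```

```text
eef_pos: [0.5195, 0.2146, 0.078]
contact_force: [0.3, -0.1, -1.4]
```

```bash
python3 -m pendant '0 0 0.05 0 0.9;0 0 0.1 0 0.9;0 0 0.15 0 0.9;0 0 0.2 0 0.9;0 0 0.2 0 0.9' | grep -E "eef_pos|contact"
```

```text
eef_pos: [0.5195, 0.2146, 0.0759]
contact_force: [-0.9, -0.5, -1.7]
```

```bash
python3 -m pendant '0 0 0.05 0 0.9;0 0 0.1 0 0.9;0 0 0.15 0 0.9;0 0 0.2 0 0.9;0 0 0.2 0 0.9' | grep -E "eef_pos|contact"
```

```text
eef_pos: [0.5196, 0.2146, 0.074]
contact_force: [-0.1, -0.4, -2.1]
```

```bash
python3 -m pendant '0 0 0.1 0 0.9;0 0 0.2 0 0.9;0 0 0.3 0 0.9;0 0 0.4 0 0.9;0 0 0.4 0 0.9' | grep -E "eef_pos|contact"
```

```text
eef_pos: [0.5194, 0.2146, 0.0698]
contact_force: [-0.5, -0.1, -2.1]
```

```bash
python3 -m pendant '0 0 0.05 0 0.9;0 0 0.1 0 0.9;0 0 0.15 0 0.9;0 0 0.2 0 0.9;0 0 0.25 0 0.9;0 0 0.25 0 0.9' | grep -E "eef_pos|contact"
```

```text
eef_pos: [0.5198, 0.2147, 0.0685]
contact_force: [-3.2, 0.0, 6.1]
```

```bash
python3 -m pendant '0 0 0.06 0 0.9;0 0 0.06 0 0.9;0 0 0.06 0 0.9;0 0 0.06 0 0.9;0 0 0.06 0 0.9;0 0 0.06 0 0.9;0 0 0.06 0 0.9' | grep -E "eef_pos|contact|clock"
python3 - <<'E'
from h import *
im,K,E=shot('side')
cv2.imwrite('pics/s14.png',cv2.resize(im[170:270,280:370],None,fx=6,fy=6,interpolation=cv2.INTER_CUBIC))
E
```

```text
clock: 26.65
eef_pos: [0.5198, 0.2147, 0.0685]
contact_force: [-4.6, -0.9, 8.4]
```

View pics/s14.png

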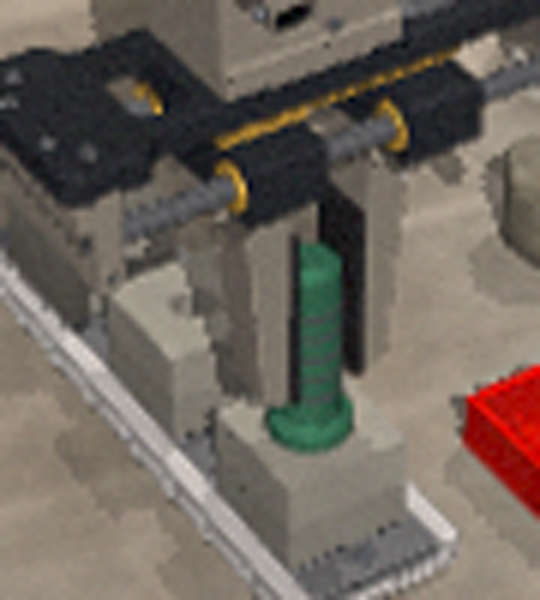

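```bash
python3 - <<'E'
from h import *
T,o=tool(); print(totool(np.array([.4425,.0738,.118])-o['eef_pos']),o['eef_pos'])
E
python3 -m pendant '0 0 -0.5 0 0.9;0 0 -1.5 0 0.9;0 0 -3 0 0.9;0 0 -6 0 0.9;-1 -1 -7 0 0.9;-4 -3 -7 0 0.9;-7 -6 -7 0 0.9;-10 -8 -7 0 0.9;-12.4 -10.2 -6 0 0.9;-12.4 -10.2 -5.2 0 0.9;-12.4 -10.2 -5.2 0 0.9;-12.4 -10.2 -5.2 0 0.9;-12.4 -10.2 -5.2 0 0.9;-12.4 -10.2 -5.2 0 0.9' | grep -E "eef_pos|contact|opening|clock"
python3 - <<'E'
from h import *
T,o=tool(); print(totool(np.array([.4425,.0738,.0565])-o['eef_pos']),o['eef_pos'],o['joint_velocities'].round(2))
im,K,E=shot('side')
cv2.imwrite('pics/s15.png',cv2.resize(im[240:350,280:370],None,fx=6,fy=5.4,interpolation=cv2.INTER_CUBIC))
E
```

```text
[-12.38079118 -10.24841462  -4.94879901] [0.5198644  0.21467148 0.06849811]
clock: 27.87
eef_pos: [0.4438, 0.0744, 0.1198]
contact_force: [0.3, 0.4, -1.8]
opening: 0.019
[-0.03085327 -0.14313434  6.32905868] [0.443756   0.0743718  0.11979248] [ 0.06  0.01  0.18 -0.08 -0.03  0.  ]
```

View pics/s15.png

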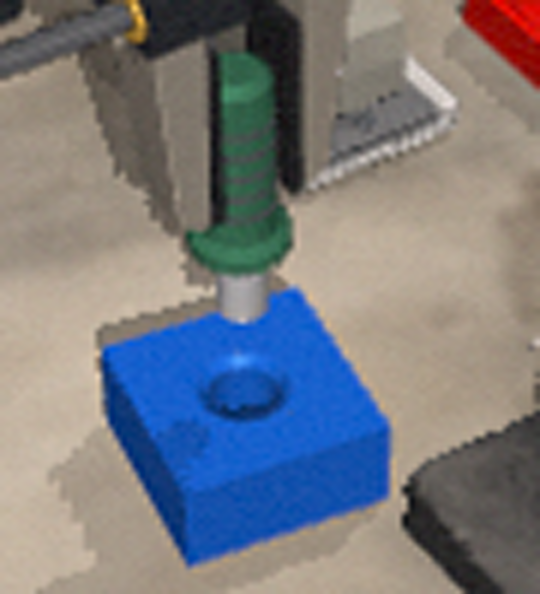

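```bash
python3 -m pendant '0 -0.1 1 0 0.9;0 -0.1 2 0 0.9;0 -0.1 2.6 0 0.9;0 -0.1 3.2 0 0.9;0 -0.1 3.8 0 0.9;0 -0.1 4.4 0 0.9;0 -0.1 5 0 0.9;0 -0.1 5.5 0 0.9;0 -0.1 5.8 0 0.9;0 -0.1 5.8 0 0.9;0 -0.1 5.8 0 0.9' | grep -E "eef_pos|contact|opening|clock"
python3 - <<'E'
from h import *
T,o=tool(); print(totool(np.array([.4425,.0738,.0565])-o['eef_pos']),o['eef_pos'],o['joint_velocities'].round(2))
E
```

```text
clock: 28.83
eef_pos: [0.4418, 0.0735, 0.061]
contact_force: [-0.2, -0.5, -1.6]
opening: 0.0191
[0.01955262 0.07571103 0.44670003] [0.44179349 0.07346574 0.06096706] [ 0.06 -0.51 -0.39  0.03 -0.02  0.09]
```

```bash
python3 -m pendant '0 0.06 0.15 0 0.9;0 0.06 0.3 0 0.9;0 0.06 0.35 0 0.9;0 0.06 0.35 0 0.9' | grep -E "eef_pos|contact|opening|clock"
```

```text
clock: 29.17
eef_pos: [0.4424, 0.0736, 0.0575]
contact_force: [0.1, -0.3, -1.2]
opening: 0.019
```

Now 1 mm above the seat. I'm lowering the last bit and releasing.

```bash
python3 -m pendant '0 0 0.05 0 0.9;0 0 0.08 0 0.9;0 0 0.08 0 0.9;0 0 0.08 0 0.6;0 0 0.08 0 0.5;0 0 0.08 0 0.4;0 0 0.08 0 0.4;0 0 0.08 0 0.4;0 0 0.08 0 0.4' | grep -E "eef_pos|contact|opening|clock"
python3 - <<'E'
from h import *
im,K,E=shot('side')
cv2.imwrite('pics/s16.png',cv2.resize(im[240:350,280:370],None,fx=6,fy=5.4,interpolation=cv2.INTER_CUBIC))
E
```

```text
clock: 29.92
eef_pos: [0.4424, 0.0736, 0.0568]
contact_force: [1.0, -0.8, 0.1]
opening: 0.0551
```

View pics/s16.png

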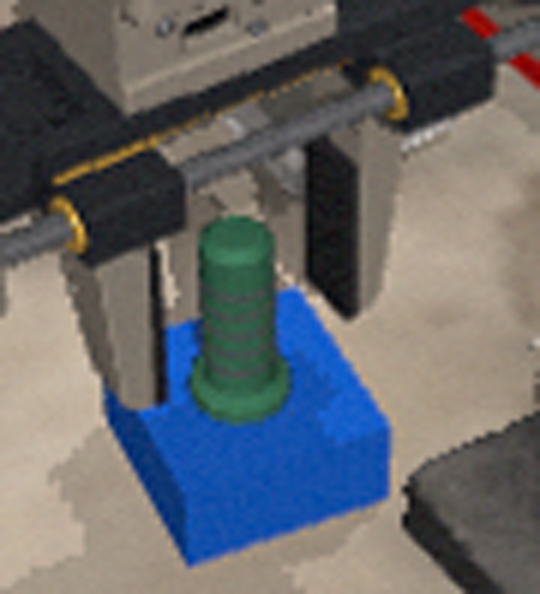

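```bash
python3 -m pendant '0 0 -2 0 0.3;0 0 -6 0 0.2;0 0 -10 0 0;3 1 -12 0 0;7 3 -12 0 0;11 5 -12 0 0;15 6 -12 0 0;19 7.5 -12 0 0;23 9 -12 0 0;26.7 10.3 -11 0 0;26.7 10.3 -10 0 0;26.7 10.3 -10 0 0;26.7 10.3 -10 0 0;26.7 10.3 -10 0 0' | grep -E "eef_pos|contact|opening|clock"
python3 - <<'E'
from h import *
im,K,E=shot('wrist'); T,o=tool(); print(o['eef_pos'],o['joint_velocities'].round(2),o['eef_rot'])
cv2.imwrite('pics/w17.png',im)
print(w2p(K,E,[.4932,.3553,.046]),w2p(K,E,[.4932,.3553,0]))
im,K,E=shot('side'); cv2.imwrite('pics/s17.png',im)
E
```

```text
clock: 31.13
eef_pos: [0.4934, 0.3539, 0.1569]
contact_force: [0.3, -0.7, 0.2]
opening: 0.0919
[0.49376094 0.35387405 0.15737037] [-0.19 -0.41 -0.21  0.06 -0.12  0.02] [1.79969028e+02 1.36597139e-02 1.00737287e+02]
[319.08347601 193.41255335] [319.11014725 181.24586574]
```

View pics/w17.png

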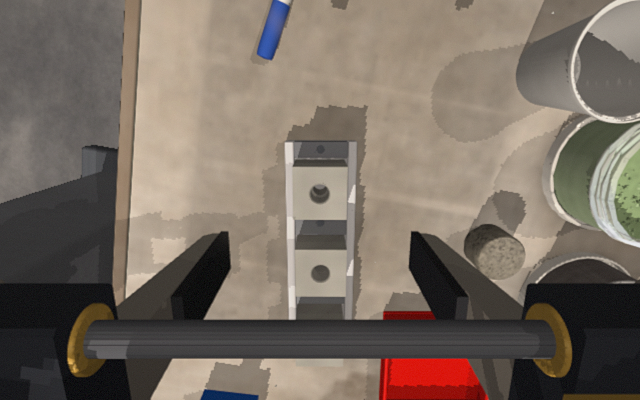

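View pics/s17.png

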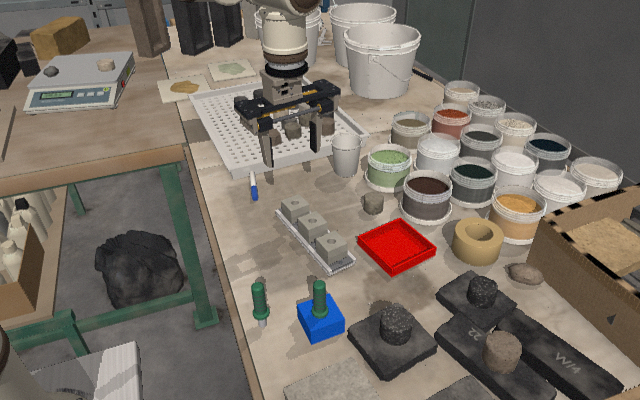

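```bash
python3 -m pendant '0.15 0 4 0 0;0.15 0 8 0 0;0.15 0 11 0 0;0.15 0 12.5 0 0;0.15 0 13.2 0 0;0.15 0 13.5 0 0;0.15 0 13.5 0 0;0.15 0 13.5 0 0' | grep -E "eef_pos|contact|opening|clock"
```

```text
clock: 31.9
eef_pos: [0.4946, 0.357, 0.0237]
contact_force: [1.1, -0.3, 0.2]
opening: 0.0917
```

```bash
python3 -m pendant '-0.1 0 0.15 0 0.3;-0.1 0 0.15 0 0.7;-0.1 0 0.15 0 0.7;-0.1 0 0.15 0 0.7;-0.1 0 0.15 0 0.7;-0.1 0 0.15 0 0.7;-0.1 0 0.15 0 0.7;-0.1 0 0.15 0 0.7;-0.1 0 0.15 0 0.7;-0.1 0 0.15 0 0.7' 25 | grep -E "eef_pos|contact|opening|clock|rot"
python3 - <<'E'
from h import *
im,K,E=shot('wrist'); cv2.imwrite('pics/w18.png',im)
E
```

```text
clock: 32.73
eef_pos: [0.4933, 0.3557, 0.0202]
eef_rot: [-180.0, 0.0, 100.8]
contact_force: [0.3, -0.4, -0.2]
opening: 0.0433
```

View pics/w18.png

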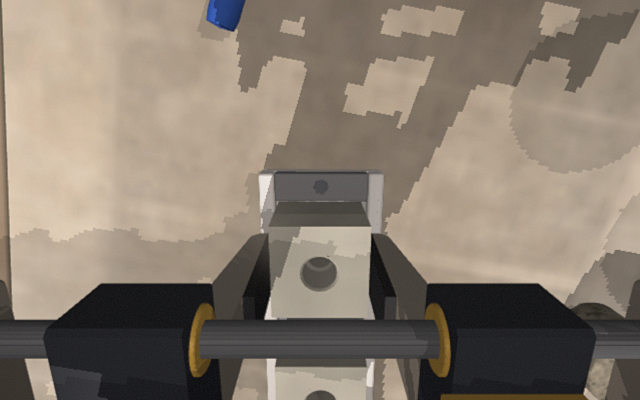

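```bash
python3 -m pendant '0 0 -0.5 0 0.7;0 0 -1.5 0 0.7;0 0 -4 0 0.7;0 0 -8 0 0.7;0 0 -10 0 0.7;0 0 -10 0 0.7' | grep -E "eef_pos|contact|opening|clock|rot"
python3 - <<'E'
from h import *
c=capture('wrist'); K=c['intrinsics']
T=np.eye(4);T[:3,:3]=R.from_euler('xyz',[180,0,100.8],degrees=True).as_matrix();T[:3,3]=[.5319,.1568,.1516]
E=T@c['mount']
P=[p2w(K,E,u,v,.022) for u,v in((393,110),(533,111),(517,236),(389,234))]
print(np.round(P,4),np.mean(P,0))
im,K,E=shot('top'); m=cv2.inRange(cv2.cvtColor(im,cv2.COLOR_BGR2HSV),(0,150,80),(8,255,255))|cv2.inRange(cv2.cvtColor(im,cv2.COLOR_BGR2HSV),(172,150,80),(180,255,255))
cn=max(cv2.findContours(m,0,2)[0],key=cv2.contourArea); r=cv2.minAreaRect(cn); print(r, p2w(K,E,*r[0],.022),p2w(K,E,*r[0],.011))
im,K,E=shot('side'); cv2.imwrite('pics/s19.png',im)
T,o=tool(); print(o['eef_pos'])
E
```

```text
clock: 33.28
eef_pos: [0.497, 0.3575, 0.1274]
eef_rot: [179.4, -0.2, 100.8]
contact_force: [1.0, 0.6, -0.9]
opening: 0.044
[[0.5785 0.2336 0.022 ]
 [0.6907 0.2542 0.022 ]
 [0.7135 0.1481 0.022 ]
 [0.6008 0.1286 0.022 ]] [0.64588998 0.19114464 0.022     ]
((375.173095703125, 150.36538696289062), (50.20572280883789, 51.18630599975586), 78.69007110595703) [0.64341861 0.18876398 0.022     ] [0.64674597 0.1876552  0.011     ]
[0.49243289 0.35530048 0.11925741]
```

View pics/s19.png

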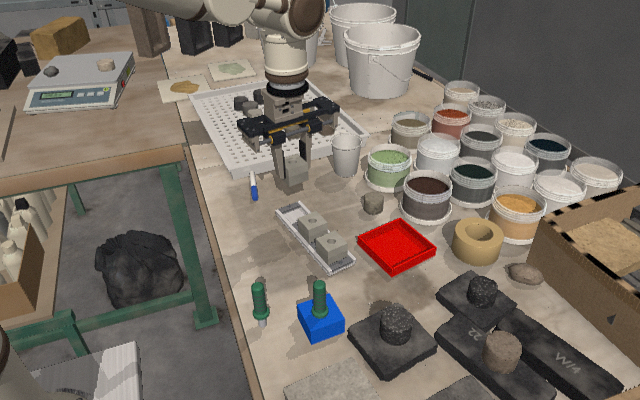

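```bash
python3 -m pendant '-3 2 0 0 0.7;-6 4 0 0 0.7;-9 6 0 0 0.7;-12 8 0 0 0.7;-15 10 0 0 0.7;-18 11 0 0 0.7;-19.1 11.9 0 0 0.7;-19.1 11.9 1 0 0.7;-19.1 11.9 3 0 0.7;-19.1 11.9 4 0 0.7;-19.1 11.9 4 0 0.7;-19.1 11.9 4 0 0.7' | grep -E "eef_pos|contact|opening|clock|rot"
python3 - <<'E'
from h import *
im,K,E=shot('side'); T,o=tool(); print(o['eef_pos'],o['joint_velocities'].round(2))
cv2.imwrite('pics/s20.png',im)
im,K,E=shot('wrist'); cv2.imwrite('pics/w20.png',im)
E
```

```text
clock: 34.43
eef_pos: [0.6438, 0.1912, 0.0779]
eef_rot: [-179.7, -0.0, 100.9]
contact_force: [0.2, 0.9, -2.0]
opening: 0.0438
[0.64512355 0.19122805 0.07958387] [-0.23 -1.36 -1.45 -0.05 -0.1  -0.12]
```

View pics/s20.png

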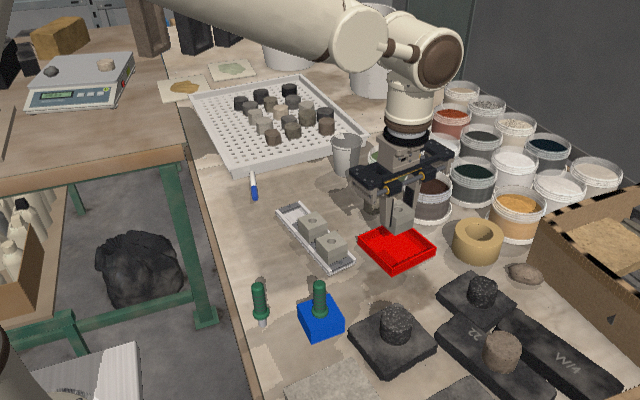

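View pics/w20.png

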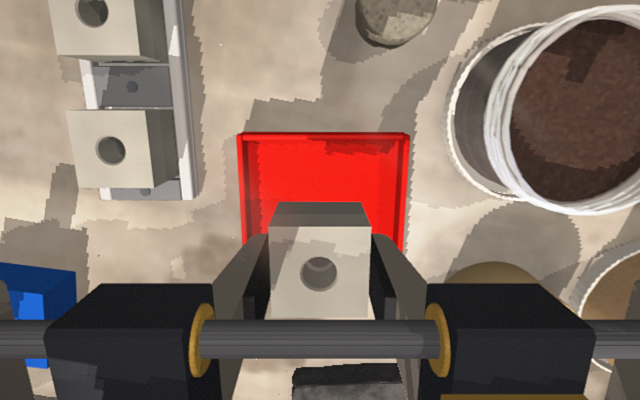

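```bash
python3 -m pendant '0 0.05 2 0 0.7;0 0.05 4 0 0.7;0 0.05 4.8 0 0.7;0 0.05 5.1 0 0.7;0 0.05 5.3 0 0.7;0 0.05 5.3 0 0.7;0 0.05 5.3 0 0.7' | grep -E "eef_pos|contact|opening|clock|rot"
```

```text
clock: 35.12
eef_pos: [0.6475, 0.1907, 0.0287]
eef_rot: [179.9, 0.0, 100.8]
contact_force: [0.5, 0.3, -1.6]
opening: 0.0437
```

```bash
python3 -m pendant '0 -0.1 0.2 0 0.7;0 -0.1 0.4 0 0.7;0 -0.1 0.6 0 0.7;0 -0.1 0.7 0 0.7;0 -0.1 0.7 0 0.7;0 -0.1 0.7 0 0.7' | grep -E "eef_pos|contact|opening|clock|rot"
```

```text
clock: 35.62
eef_pos: [0.6455, 0.1903, 0.0201]
eef_rot: [-180.0, -0.0, 100.8]
contact_force: [-0.0, 0.3, -1.9]
opening: 0.0437
```

```bash
python3 -m pendant '0 0 0.1 0 0.7;0 0 0.15 0 0.7;0 0 0.2 0 0.7;0 0 0.2 0 0.7' | grep -E "eef_pos|contact|opening|clock|rot"
```

```text
clock: 35.95
eef_pos: [0.6456, 0.1904, 0.0182]
eef_rot: [180.0, -0.0, 100.8]
contact_force: [0.6, -0.5, -1.2]
opening: 0.0438
```

```bash
python3 -m pendant '0 0 0.05 0 0.7;0 0 0.05 0 0.7;0 0 0.05 0 0.42;0 0 0.05 0 0.4;0 0 0.05 0 0.4;0 0 0.05 0 0.4;0 0 0.05 0 0.4' | grep -E "eef_pos|contact|opening|clock|rot"
```

```text
clock: 36.53
eef_pos: [0.6456, 0.1903, 0.0177]
eef_rot: [180.0, 0.0, 100.8]
contact_force: [0.4, 0.0, 0.7]
opening: 0.0555
```

Released with a 55 mm opening. I'm lifting straight up and checking.

```bash
python3 -m pendant '0 0 -1 0 0.4;0 0 -3 0 0.4;0 0 -6 0 0.4;0 0 -10 0 0.4;0 0 -14 0 0.4;0 0 -18 0 0.4;0 0 -18 0 0.4;0 0 -18 0 0.4' | grep -E "eef_pos|contact|opening|clock|rot"
python3 - <<'E'
from h import *
for n in('side','top','wrist'):
    im,K,E=shot(n); cv2.imwrite(f'pics/{n}21.png',im)
E
```

```text
clock: 37.2
eef_pos: [0.6478, 0.1906, 0.2028]
eef_rot: [179.5, 0.0, 100.8]
contact_force: [-0.6, -0.4, -0.9]
opening: 0.0553
```

View pics/side21.png

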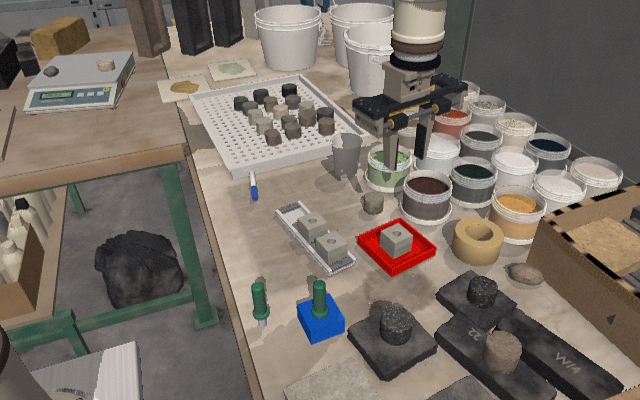

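View pics/wrist21.png

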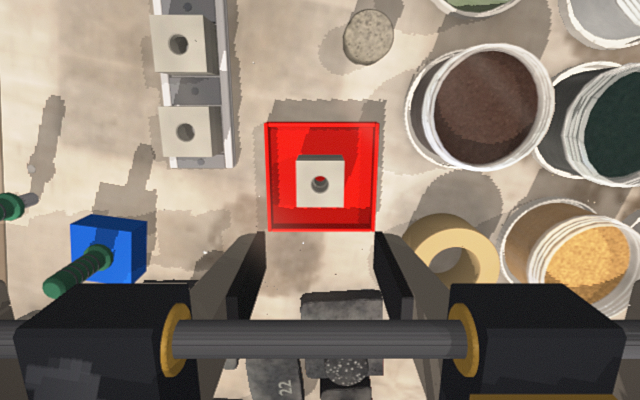

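View pics/top21.png

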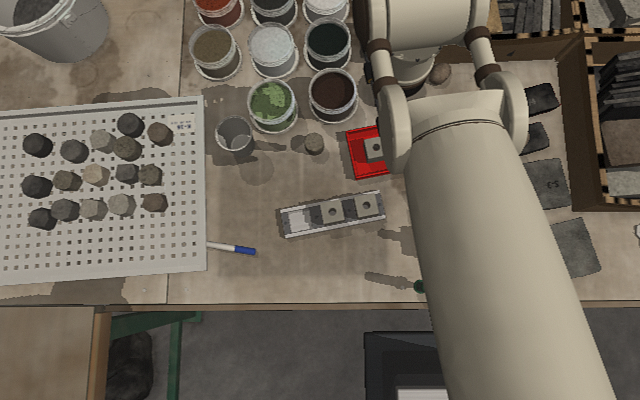

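The block stands upright in the tray, with its bore at wrist (320,183). The other two blocks are in their pockets and the gauge is in its stand at side (320,300). The cup, core and marker haven't moved, so I'm handing in.

```bash
python3 - <<'E'
from cell import order
print(order.finish_job())
E
```

```text
the job is handed in; nothing more can be done
None
```

I took the gauge from the stand (the one farthest from the base), tried it in all three bores from left to right, and found the ridge in the left block. That block now stands upright in the red tray. I handed the job in at about 37 s on the robot's clock.

| Block | How far the pin went | Push held |
|---|---|---|
| Left | stopped hard about 20 mm down | about 11 N |
| Middle | fully in, 30 mm, collar on the block | about 12 N |
| Right | fully in, 30 mm, collar on the block | about 10 N |

- **Final pictures:** The gauge is back in its stand, the middle and right blocks are in their pockets, and the cup, stone core and marker look unmoved. The gripper is clear, about 0.2 m above the bench.
- **Limits:** No force reading at the end of a move came near its limit. Forces were not logged within a move.
- **Disagreement:** Camera estimates of the tray centre differed by 2–3 mm, which didn't matter with that much room in the tray. No check failed.

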